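# Set a side-grip transfer to a sample jar with its star wheel

### The arm

A 7-joint arm with a two-finger parallel gripper is mounted at the origin on the work surface. World frame = base frame: x ahead of the robot, y to its left, z up, the work surface at z = 0. Lengths are in m, angles in rad, forces in N, time in s.
With the tool pointing down it reaches from about 0.425 to 0.8 m from the base axis. Payload 8.3 kg.
Tool frame: the origin (TCP) lies at the very end of the fingers, on their centre line; the grasp point (between the pads) lies 19 mm behind it (env.hold_point_z is the distance from the TCP to the grasp point, in m); z points along the fingers, y is the direction in which the jaws open and shut (so a half turn about z gives the same grasp; the last joint's range is limited). The gripper opens to 85 mm and grips with 20 to 120 N. Pads are 22 mm wide; open, the fingers measure 114 mm over their backs; the gripper's body (76 mm by 85 mm) begins 54 mm behind the grasp point. The pads swing forward as they close: fully open they stand 13 mm farther back than shut.
Start: joints at [-1.322, 0.383, 0.016, 1.37, -0.006, 1.388, -0.046], TCP at [0.192, 0.595, 0.231] pointing down, gripper open.
Joint ranges: [-2.95, 2.95], [-0.25, 2.06], [-1.52, 1.56], [0.18, 2.33], [-1.44, 4.58], [0.02, 2.06], [-3.01, 3.01]. Speed limits (rad/s): [2.39, 2.39, 3.01, 3.01, 3.14, 3.14, 3.14].

### API

Orientations are given as a unit quaternion [w, x, y, z].
In Python, from workcell import env, capture gives the robot as it stands. The module is installed in compiled form; this text tells all that it offers.
- The arm moves only by the tool play_rows, never from a script. Its argument "increments" is a list of rows, each a list of 5 numbers: the opening, from 0 (shut) to 1 (fully open), then the shift along the tool's x, y, z in mm, then the turn about the tool's z in rad. In form: [[jaw, dx, dy, dz, roll], ...]. A call has 1 to 10 rows; each row shifts and turns the commanded pose from where the row before left it, along the tool's axes as they then stand; what a row does not reach is not made up. A row lasts 1/8 s, in which the tool goes at most 62.5 mm and 10.7 degrees, less where a joint would pass 70% of its speed; a pose out of reach is approached as far as the arm can. A call is refused whole if a number of a shift passes 62.5 or a number of a turn 0.188, either way. A call with a gripper value outside its range is refused whole. The fingers move at their own pace and stop on an object; "grip_force" is the grip in N (left out, the last holds). Time passes only in rows, so rows that do not move let the fingers close. It gives the time, the measured TCP pose, the force and the opening at its end, in the units of the state.
- env.read_state(): the state, without advancing time (a new reading comes with each control period).
- capture(name): name is "scene" or "top" or "wrist"; returns a dict with "image" (480x640x3 uint8, blue, green, red), "intrinsics" (3x3 intrinsics, pixels), "world_from_camera" (4x4, takes a point from camera to world coordinates). Camera axes: x right, y up, looking along -z (the intrinsics and any distortion apply to the point x, -y, -z); pixel columns grow to the right and rows downward; lengths in m; the calibration is good to about 2 mm. A picture is of the moment at which its call begins. There is no depth.
- env.sign_off(): hands the job in, once; it reports no verdict.
The state is a dict: "clock": time; "q": joint angles; "joint_vel": joint speeds; "joint_torque": joint torques, N m; "tcp_pos": TCP position; "tcp_rot": TCP orientation; "ft_force": force on the tool from outside, world axes, zero at the start; "torque": the same for the moment, N m; "width": finger opening in m.
Only numpy, scipy, OpenCV 4.12 (cv2) and the standard library are available. Lean on these libraries where they do the work, as an engineer would, in place of code of your own. Each camera call takes 0.05 s, during which the arm holds its last target. There are 200 camera calls.

### The job

Set the side-grip transfer for the new jar: stand the sample jar (the medium one on the bench, neither the squat nor the slim one) upright on the white slide plate between the two grip belts, midway along them, and let go of it. Then wind the near belt in with its star wheel, spoke by spoke anticlockwise, until the belts hold the jar with a light but definite nip. The jar is thin plastic, so stop as soon as the wheel stiffens; never push the belt itself, and leave the other jar, the bottle and the spanner where they are.

Things in the scene. Friction and masses are not known exactly. Their poses are not given: they have to be found in the camera images.
- jar: the sample jar, loose, 150 to 310 g: white plastic, straight-sided, 62 mm in diameter up to 78 mm height, short shoulder, grey ribbed screw cap 52 mm in diameter; 106 mm tall in all. Origin at the centre of its underside, z up. Thin-walled: the belts must press it with 6 N at least to carry it, about 15 N is right, over 40 N crushes it.
- squat: a bystander of the same make: squat jar 84 mm in diameter, 60 mm tall, which may have changed places with the sample jar. Origin at the centre of its underside.
- slim: a bystander of the same make: slim bottle 42 mm in diameter, 133 mm tall. Origin at the centre of its underside.
- spanner: a bystander: spanner 170 mm long, lying on the bench to the right of the machine; origin under its middle, x along it.
- base: the side-grip transfer, place and yaw vary: base plate 300 mm in x, from y = -280 to 105 mm, 12 mm thick. Origin on the bench below the middle of the slot. x runs along the belts, y across the slot from the near to the far belt. The far belt's face is at about y = 36 mm but set by its own screw: up to 8 mm off. A gear housing 110 x 75 mm, 100 mm high (boss 122), stands under the wheel.
- belt: the near, moving grip belt. Origin on its rubber face, mid-length, at bench height; axes as base; it slides in base y, face at y = -76 mm + 16 mm x wheel angle (rad). Both belts are black rubber-ribbed heads 208 mm long, 44 mm thick, rubber 40 to 86 mm above the bench, bolts up to 101 mm. The slot is 92 to 120 mm wide at the start. Its ribs yield 1 mm per 9 N.
- nest (a point): point on top of the white slide plate, in the middle of the slot, 24 mm above the bench; axes as base. The jar shall stand on this plate, midway along the belts (30 mm off along them is allowed), anywhere across the slot.
- wheel_axis (a point): point on the star wheel's vertical axis at the height of its four spokes, 160 mm above the bench, 185 mm from the nest in the base's -y; axes as base. Hub 52 mm in diameter, its top 15 mm above the spokes' centre line. Nothing else under the spokes is higher than 122 mm.
- spoke (a point): outer end of one of the four level spokes (106 mm from the axis); the others follow at 90 degrees. Steel bars 12 mm thick, with black grips 21 mm thick over the outer 36 mm.
- star (a joint): star wheel angle (rad), growing anticlockwise from above, which drives the near belt in. Starts at 0 to 0.7, stop at 4.4; at 0 the spokes point along base +x, +y, -x, -y. A brake holds it where left: 0.45 N m, some 5.6 N at 80 mm from the axis. Each newton on the jar adds 0.016 N m: 14 N makes the push half as hard again, 28 N (some 0.2 rad past the bite) doubles it.
Things that resemble listed ones, but are neither listed nor needed, are in the scene too. What is shaped like the jar but orange or turquoise is not meant.

How it is judged:
By the outcome, as a careful person would: the job done as asked, in the order asked, and still so for the second after the job is handed in, with the robot touching nothing.
It also fails if it takes over 72 s, if anything falls off the work surface, if the arm or the gripper's body presses on something with over 40 N, if the wrist force passes 120 N, or if a joint passes its speed limit or range.

## Working session

There is one attempt and no reset: what is moved stays moved. The work goes in short steps, Python scripts to look and compute and a tool call to move; the robot and the scene stay as the last step left them, time stands still between calls to the robot, and variables do not carry over. Pictures are saved under pics/ and viewed, about 8 in all and at most 12, crops included, and the job is handed in when it is done.

Besides the shell and the picture viewer there is one more tool, called after "Emit:" as a command line: name --pt "numbers of a row" for each row, then --argument value for the rest. play_rows: Moves the arm, as the interface text tells. Its arguments: {"type":"object","properties":{"increments":{"type":"array","items":{"type":"array","items":{"type":"number"}}},"grip_force":{"type":"number"}},"required":["increments"]}

```bash
mkdir -p pics; cat > h.py <<'E'
import numpy as np,cv2
from workcell import env,capture
def snap(c,n):
    d=capture(c); cv2.imwrite(f'pics/{n}.png',d['image']); np.savez(f'pics/{n}.npz',K=d['intrinsics'],T=d['world_from_camera']); return d
def ray(n,u,v,z):
    d=np.load(f'pics/{n}.npz');K,T=d['K'],d['T']
    r=np.linalg.solve(K,[u,v,1.]);r=T[:3,:3]@[r[0],-r[1],-r[2]];o=T[:3,3]
    return o+r*(z-o[2])/r[2]
def proj(n,p):
    d=np.load(f'pics/{n}.npz');K,T=d['K'],d['T']
    c=T[:3,:3].T@(np.array(p)-T[:3,3]);q=K@[c[0],-c[1],-c[2]];return q[:2]/q[2]
E
python3 - <<'E'
from h import *
a=snap('top','top0')
b=snap('scene','sc0')
s=env.read_state();print(s)
print(a['intrinsics'],a['world_from_camera'],b['world_from_camera'])
E
```

```text
{'clock': 0.1, 'q': array([-1.3219156 ,  0.38418733,  0.01638436,  1.37102752, -0.00629163,
        1.38821936, -0.04648055]), 'joint_vel': array([-0.00098217, -0.00251728, -0.00019352, -0.00088872,  0.00034427,
       -0.00051115, -0.00158804]), 'joint_torque': array([ 2.20519840e-03, -6.29138446e+01,  8.47223829e-01, -3.72757351e+01,
        1.68137363e-02,  1.06394404e-02, -8.59316560e-05]), 'tcp_pos': array([0.19155451, 0.59444685, 0.23036798]), 'tcp_rot': array([-1.19778899e-04,  1.55222187e-01,  9.87879178e-01, -8.87937517e-04]), 'ft_force': array([ 0.3113465 , -0.35852957,  0.34438175]), 'torque': array([-0.01227971,  0.01329295,  0.01353583]), 'width': 0.08513755025410409}
[[480.79109869   0.         322.8137528 ]
 [  0.         480.79109869 243.99129673]
 [  0.           0.           1.        ]] [[-0.0143411   0.99833246 -0.05591621  0.52000033]
 [-0.99979172 -0.01350503  0.01530146  0.01768512]
 [ 0.01452079  0.05612401  0.99831821  1.35264481]
 [ 0.          0.          0.          1.        ]] [[-0.8506472  -0.34012522  0.40089173  1.17501708]
 [ 0.52545633 -0.57494299  0.62716521  0.98625043]
 [ 0.01717519  0.74414743  0.6677946   1.15529242]
 [ 0.          0.          0.          1.        ]]
```

View pics/top0.png

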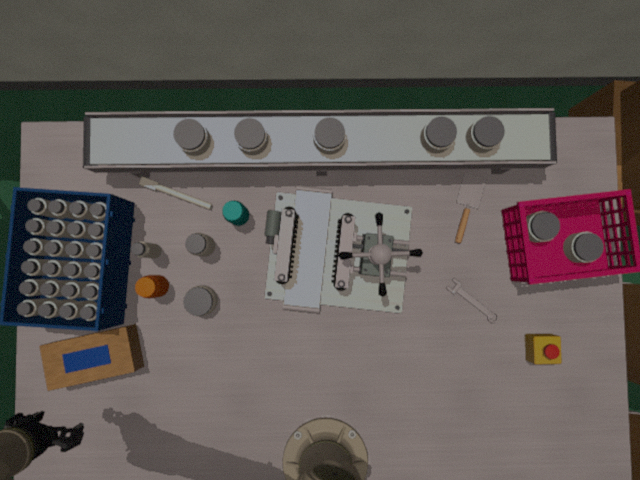

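View pics/sc0.png

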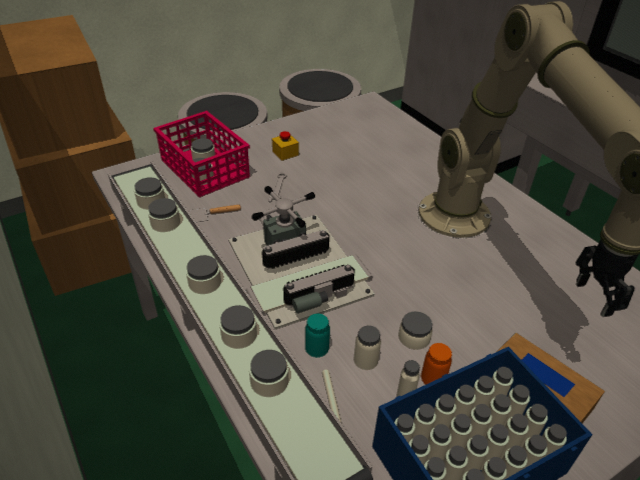

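The top view shows the bystanders and the machine. Candidates for the jar:
- white medium at (198,244)
- squat at (200,301)
- slim at (143,249)
- turquoise at (235,212)
- orange at (152,287)
- large jars on the conveyor

I choose (198,244). The wheel hub is at (380,254), with spokes nearly along the image axes. I'll check this in a close crop.

```bash
python3 - <<'E'
from h import *
im=cv2.imread('pics/top0.png')[185:320,125:430]
im=cv2.convertScaleAbs(im,alpha=1.5)
cv2.imwrite('pics/c1.png',cv2.resize(im,None,fx=2.6,fy=2.6,interpolation=cv2.INTER_CUBIC))
E
```

```text
(no output)
```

View pics/c1.png

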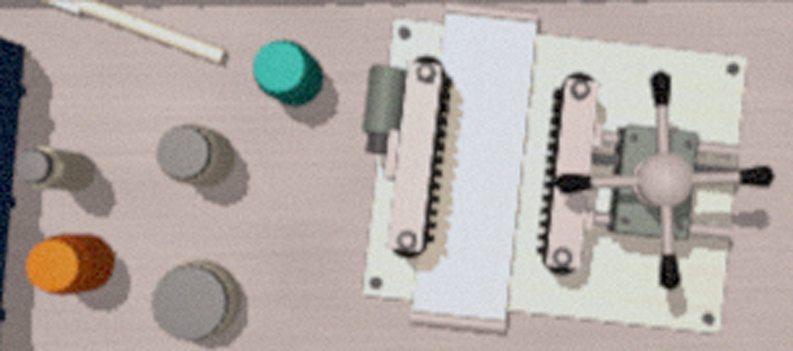

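The crop shows the medium jar's cap at crop (185,153). Belt bolts are at (428,72)/(407,241) and (580,90)/(562,257), the hub at (666,179), and spoke tips at (660,75), (772,177), (669,285) and (557,182).

```bash
python3 - <<'E'
from h import *
f=lambda x,y,z:ray('top0',125+x/2.6,185+y/2.6,z)[:2]
jar=f(185,153,.106);print('jar',jar,'r',np.linalg.norm(jar))
print('squat',f(190,301,.06),'slim',f(38,165,.133),'turq',f(280,68,.106))
a,b=f(428,72,.1),f(407,241,.1);c,d=f(580,90,.1),f(562,257,.1)
yf=np.arctan2(*(a-b)[::-1]);yn=np.arctan2(*(c-d)[::-1]);print('yaw',yf,yn,'mids',(a+b)/2,(c+d)/2)
h=f(666,179,.175);print('hub',h)
t=[f(*p,.16) for p in[(660,75),(772,177),(669,285),(557,182)]]
for p in t: v=p-np.mean(t,0);print('tip',p,np.linalg.norm(v),np.arctan2(v[1],v[0]))
print('axis',np.mean(t,0))
# base plate corners holes
P=[f(404,33,.012),f(733,69,.012),f(708,319,.012),f(376,283,.012)]
print('holes',P); 
v=(P[0]+P[3]-P[1]-P[2])/2; print('yaw holes',np.arctan2(v[1],v[0])-np.pi/2)
# slide plate
q=[f(444,10,.024),f(540,20,.024),f(507,328,.024),f(412,318,.024)];print('slide',q,np.mean(q,0))
E
```

```text
jar [0.59463484 0.32629673] r 0.6782773412032851
squat [0.44534275 0.33251905] slim [0.58326534 0.46186444] turq [0.67850424 0.23168501]
yaw -0.13337907324371917 -0.12423299161075281 mids [0.58867118 0.09554404] [ 0.56949193 -0.05814886]
hub [ 0.55979359 -0.14324552]
tip [ 0.66031539 -0.14163654] 0.10050267505328701 0.022607175605979163
tip [ 0.56081015 -0.2470147 ] 0.10311085391686911 -1.5613717521704282
tip [ 0.45935137 -0.14601945] 0.10050919839600178 -3.120587802209075
tip [ 0.55887666 -0.04096302] 0.10294990429925849 1.5801381744388399
axis [ 0.55983839 -0.14390843]
holes [array([0.72674645, 0.11427386]), array([ 0.68324941, -0.24060258]), array([ 0.41502443, -0.2073181 ]), array([0.45865965, 0.14661625])]
yaw holes -0.12231374536475537
slide [array([0.74917544, 0.07040259]), array([ 0.7371581 , -0.03225076]), array([0.40980141, 0.00769787]), array([0.42184944, 0.10782162])] [0.5794961  0.03841783]
```

Emit:
play_rows --pt "1 -51.8 -14.6 0 0" --pt "1 -51.8 -14.6 0 0" --pt "1 -51.8 -14.6 0 0" --pt "1 -51.8 -14.6 0 0" --pt "1 -51.8 -14.6 0 0" --pt "1 -51.8 -14.6 0 0" --pt "1 -51.8 -14.6 0 0" --pt "1 -51.8 -14.6 0 0" --pt "1 -51.8 -14.6 0 0" --grip_force 25

```text
clock: 1.23
tcp_pos: [0.5961, 0.3258, 0.2308]
tcp_rot: [-0.0, 0.155, 0.988, -0.0]
ft_force: [0.4, 1.1, -0.6]
width: 0.0854
```

Emit:
play_rows --pt "1 0 0 0 0.1725" --pt "1 0 0 0 0.1725" --pt "1 0 0 0 0.1725" --pt "1 0 0 0 0.1725" --pt "1 0 0 0 0.1725" --pt "1 0 0 0 0.1725" --pt "1 0 0 0 0.1725" --pt "1 0 0 0 0.1725" --pt "1 0 0 0 0" --pt "1 0 0 0 0"

```text
clock: 2.48
tcp_pos: [0.5949, 0.3268, 0.2309]
tcp_rot: [-0.0, 0.747, 0.665, -0.0]
ft_force: [-0.9, 0.2, 0.9]
width: 0.0855
```

```bash
cat >> h.py <<'E'
from scipy.spatial.transform import Rotation as R
def pose():
    s=env.read_state();q=s['tcp_rot'];return s,R.from_quat([q[1],q[2],q[3],q[0]]).as_matrix()
def need(x,y,z):
    s,M=pose();d=M.T@(np.array([x,y,z])-s['tcp_pos'])*1000
    print('t',s['clock'],'tcp',s['tcp_pos'].round(4),'toolx ang',np.arctan2(M[1,0],M[0,0]).round(3),'tooly ang',np.arctan2(M[1,1],M[0,1]).round(3),'shift mm',d.round(1),'F',s['ft_force'].round(1),'w',s['width'].round(4))
E
python3 - <<'E'
from h import *
need(.5946,.3263,.045)
snap('wrist','w1')
print(proj('w1',(.5946,.3263,.106)), np.load('pics/w1.npz')['T'].round(3))
E
```

```text
Traceback (most recent call last):
  File "h.py", line 17, in need
    print('t',s['clock'],'tcp',s['tcp_pos'].round(4),'toolx ang',np.arctan2(M[1,0],M[0,0]).round(3),'tooly ang',np.arctan2(M[1,1],M[0,1]).round(3),'shift mm',d.round(1),'F',s['ft_force'].round(1),'w',s['width'].round(4))
                                                                                                                                                                                                        ^^^^^^^^^^^^^^^^
AttributeError: 'float' object has no attribute 'round'
```

```bash
sed -i "s/s\['width'\].round(4)/round(s['width'],4)/" h.py
python3 - <<'E'
from h import *
need(.5946,.3263,.045)
snap('wrist','w1')
print(proj('w1',(.5946,.3263,.106)), np.load('pics/w1.npz')['T'].round(3))
E
```

```text
t 2.475 tcp [0.5949 0.3268 0.2309] toolx ang 1.454 tooly ang -0.117 shift mm [ -0.4  -0.2 185.9] F [-0.9  0.2  0.9] w 0.0855
[319.86593145 235.51370488] [[ 0.993  0.111  0.032  0.604]
 [-0.116  0.959  0.259  0.392]
 [-0.002 -0.261  0.965  0.374]
 [ 0.     0.     0.     1.   ]]
```

View pics/w1.png

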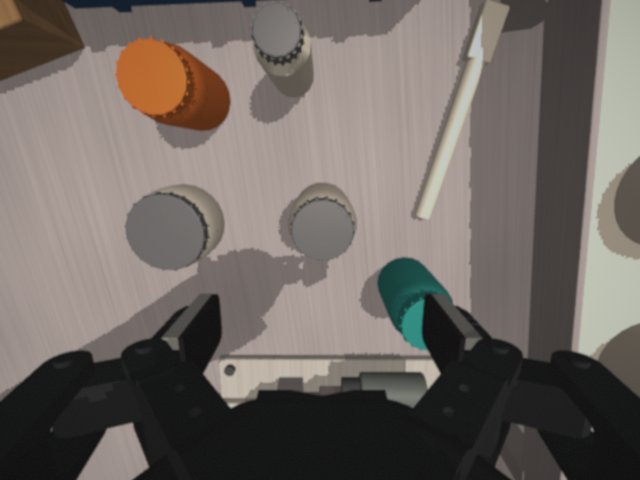

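The wrist view shows the grey cap centre at about (323,229), with clear floor on both finger sides.

```bash
python3 - <<'E'
from h import *
p=ray('w1',323,229,.106);print(p)
need((p[0]+.5946)/2,(p[1]+.3263)/2,.045)
E
```

```text
[0.59778325 0.33144321 0.106     ]
t 2.525 tcp [0.595  0.3268 0.231 ] toolx ang 1.453 tooly ang -0.118 shift mm [  2.2   1.  186. ] F [ 1.1 -1.   1.1] w 0.0849
```

Emit:
play_rows --pt "1 3.5 1.8 40 0" --pt "1 0 0 40 0" --pt "1 0 0 40 0" --pt "1 0 0 36 0" --pt "1 0 0 20 0" --pt "1 0 0 10 0" --pt "1 0 0 0 0"

```text
clock: 3.4
tcp_pos: [0.5975, 0.3301, 0.0455]
tcp_rot: [0.0, 0.748, 0.663, 0.0]
ft_force: [-0.5, -0.6, 0.5]
width: 0.0856
```

Emit:
play_rows --pt "0 0 0 0 0" --pt "0 0 0 0 0" --pt "0 0 0 0 0" --pt "0 0 0 0 0" --pt "0 0 0 0 0" --pt "0 0 0 0 0" --pt "0 0 0 0 0"

```text
clock: 4.28
tcp_pos: [0.5979, 0.3306, 0.047]
tcp_rot: [-0.0, 0.748, 0.663, 0.001]
ft_force: [-2.3, -0.6, 6.6]
width: 0.0613
```

Emit:
play_rows --pt "0 0 0 -10 0" --pt "0 0 0 -30 0" --pt "0 0 0 -40 0" --pt "0 0 0 -40 0" --pt "0 0 0 -30 0" --pt "0 0 0 0 0"

```text
clock: 5.03
tcp_pos: [0.5988, 0.3304, 0.1987]
tcp_rot: [0.001, 0.749, 0.663, 0.003]
ft_force: [-0.0, 0.9, -2.7]
width: 0.0618
```

```bash
python3 - <<'E'
from h import *
nest=np.array([.581,.039]);yw=-.122;ex=np.array([np.cos(yw),np.sin(yw)]);ey=np.array([-ex[1],ex[0]])
t=nest-.012*ey;print(t)
need(*t,.1)
E
```

```text
[0.57953963 0.02708919]
t 5.025 tcp [0.5988 0.3304 0.1987] toolx ang 1.45 tooly ang -0.121 shift mm [-303.7   17.1   97.8] F [-0.   0.9 -2.7] w 0.0618
```

Emit:
play_rows --pt "0 -20 1 0 0" --pt "0 -42 2.3 0 0" --pt "0 -42 2.3 0 0" --pt "0 -42 2.3 0 0" --pt "0 -42 2.3 0 0" --pt "0 -42 2.3 0 0" --pt "0 -42 2.3 0 0" --pt "0 -22 1.3 0 0" --pt "0 -9.7 1 0 0" --pt "0 0 0 0 0"

```text
clock: 6.28
tcp_pos: [0.5769, 0.0258, 0.1944]
tcp_rot: [-0.0, 0.749, 0.663, -0.001]
ft_force: [0.6, 0.1, -2.1]
width: 0.0614
```

```bash
python3 - <<'E'
from h import *
need(.5795,.0271,.072)
snap('top','t2');im=cv2.imread('pics/t2.png')[185:320,225:430]
w=snap('wrist','w2')['image']
im=cv2.resize(cv2.convertScaleAbs(im,alpha=1.5),None,fx=2.4,fy=2.4,interpolation=cv2.INTER_CUBIC)
w=cv2.resize(w,(432,324)); o=np.zeros((324,492+432-124,3),np.uint8) 
o=np.zeros((600,800,3),np.uint8); o[:324,:492]=im[:324,:492]; o[324:600,368:800]=w[48:]
cv2.imwrite('pics/m2.png',o)
E
```

```text
t 6.275 tcp [0.5769 0.0258 0.1944] toolx ang 1.449 tooly ang -0.122 shift mm [  1.7   2.6 122.4] F [ 0.6  0.1 -2.1] w 0.0614
```

View pics/m2.png

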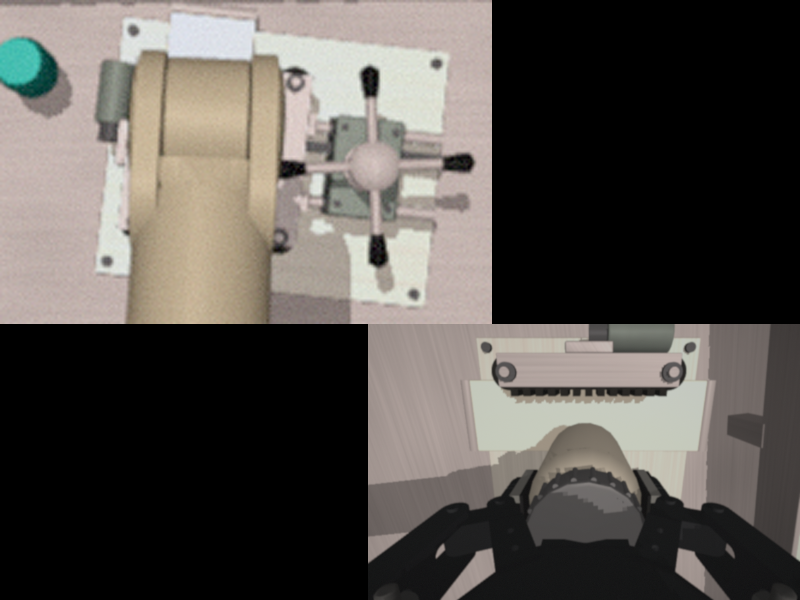

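The wrist view shows the jar held over the slot, with far-belt bolts at panel (505,372) and (673,372). The jar is centred at x≈585, so it is midway along the belts.

```bash
python3 - <<'E'
from h import *
f=lambda x,y,z:ray('w2',(x-368)*1.4815,(y-324+48)*1.4815,z)[:2]
nest=np.array([.581,.039]);yw=-.122;ex=np.array([np.cos(yw),np.sin(yw)]);ey=np.array([-ex[1],ex[0]])
B=lambda p:np.array([(p-nest)@ex,(p-nest)@ey])*1000
a,b=f(505,372,.101),f(673,372,.101);print(B(a),B(b),B((a+b)/2))
print('rib face',B(f(589,394,.086)))
print('jar tcp',B(np.array([.5769,.0258])), B(f(587,500,.2)))
E
```

```text
[-81.5022288   59.54498888] [86.30420302 59.92870438] [ 2.40098711 59.73684663]
rib face [ 2.85574091 37.2147075 ]
jar tcp [ -2.46311752 -13.60084748] [  0.2508821  -25.91924999]
```

Emit:
play_rows --pt "0 0 3 20 0" --pt "0 0 1 35 0" --pt "0 0 0 35 0" --pt "0 0 0 20 0" --pt "0 0 0 6 0" --pt "0 0 0 0 0"

```text
clock: 7.12
tcp_pos: [0.5817, 0.0269, 0.0794]
tcp_rot: [-0.0, 0.748, 0.664, -0.0]
ft_force: [-0.1, 1.0, -1.8]
width: 0.0617
```

Emit:
play_rows --pt "0 0 0 2 0" --pt "0 0 0 1.5 0" --pt "0 0 0 0 0"

```text
clock: 7.5
tcp_pos: [0.5817, 0.026, 0.0761]
tcp_rot: [0.0, 0.749, 0.663, 0.0]
ft_force: [-0.1, -0.4, -3.1]
width: 0.0616
```

Emit:
play_rows --pt "0 0 0 1.5 0" --pt "0 0 0 1.5 0" --pt "0 0 0 0 0"

```text
clock: 7.88
tcp_pos: [0.5815, 0.026, 0.0726]
tcp_rot: [-0.0, 0.749, 0.663, -0.0]
ft_force: [-0.1, 0.3, -2.3]
width: 0.061
```

Emit:
play_rows --pt "0 0 0 1 0" --pt "0 0 0 0 0"

```text
clock: 8.12
tcp_pos: [0.5815, 0.026, 0.0717]
tcp_rot: [-0.0, 0.749, 0.663, -0.0]
ft_force: [-0.8, 0.3, -2.1]
width: 0.0614
```

Emit:
play_rows --pt "0 0 0 1 0" --pt "0 0 0 0 0"

```text
clock: 8.38
tcp_pos: [0.5817, 0.026, 0.071]
tcp_rot: [0.0, 0.749, 0.663, 0.0]
ft_force: [-1.3, 0.3, -0.3]
width: 0.0612
```

Emit:
play_rows --pt "0 0 0 1 0" --pt "0 0 0 0 0"

```text
clock: 8.62
tcp_pos: [0.5817, 0.026, 0.0709]
tcp_rot: [-0.0, 0.749, 0.663, 0.0]
ft_force: [-5.3, -0.7, 10.1]
width: 0.0615
```

Emit:
play_rows --pt "0.3 0 0 -1 0" --pt "1 0 0 0 0" --pt "1 0 0 0 0" --pt "1 0 0 0 0" --pt "1 0 0 0 0" --pt "1 0 0 -15 0" --pt "1 0 0 -40 0" --pt "1 0 0 -50 0" --pt "1 0 0 -45 0" --pt "1 0 0 0 0"

```text
clock: 9.88
tcp_pos: [0.5839, 0.0256, 0.2262]
tcp_rot: [0.002, 0.749, 0.663, 0.004]
ft_force: [0.5, 0.4, 0.2]
width: 0.0853
```

```bash
python3 - <<'E'
from h import *
need(.5598,-.144,.23)
snap('wrist','w3')
E
```

```text
t 9.875 tcp [0.5839 0.0256 0.2262] toolx ang 1.449 tooly ang -0.121 shift mm [-171.2   -3.3   -4.3] F [0.5 0.4 0.2] w 0.0853
```

View pics/w3.png

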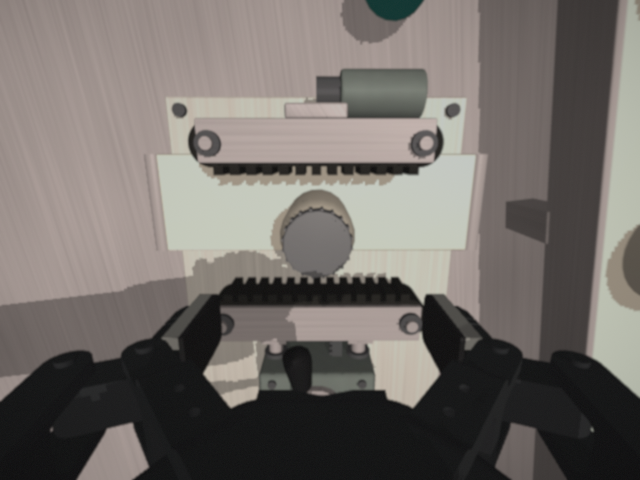

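The jar stands upright and free on the plate, with its cap at (317,242) between the ribs. Next I shut the fingers and move behind the spoke on the right (world -y).

Emit:
play_rows --pt "0 -20 -3 0 0" --pt "0 -45 -6.5 0 0" --pt "0 -45 -6.5 0 0" --pt "0 -45 -6.5 0 0" --pt "0 -45 -6.5 0 0" --pt "0 -30 -4.5 0 0" --pt "0 -15 -2.2 0 0.18" --pt "0 0 0 0 0.18" --pt "0 0 0 0 0.18" --pt "0 0 0 0 0.18"

```text
clock: 11.18
tcp_pos: [0.5148, -0.2142, 0.2195]
tcp_rot: [-0.001, 0.936, 0.353, -0.001]
ft_force: [0.6, 0.1, -0.1]
width: 0.0
```

Emit:
play_rows --pt "0 0 0 0 0.18" --pt "0 0 0 0 0.18" --pt "0 0 0 0 0.18" --pt "0 0 0 0 0.18" --pt "0 0 0 0 0.18" --pt "0 0 0 0 0.18" --pt "0 0 0 0 0.18" --pt "0 0 0 0 0"

```text
clock: 12.18
tcp_pos: [0.5151, -0.2138, 0.2198]
tcp_rot: [0.0, 0.965, -0.262, -0.001]
ft_force: [0.3, 0.7, 0.5]
width: -0.0
```

```bash
cat >> h.py <<'E'
A=np.array([.5598,-.144])
def pol():
    s,M=pose();v=s['tcp_pos'][:2]-A;F=s['ft_force']
    ph=np.arctan2(v[1],v[0]);a=np.arctan2(M[1,0],M[0,0])
    print('t',round(s['clock'],2),'r mm',round(1000*np.hypot(*v),1),'phi',ph.round(3),'toolx-90deg',((a-np.pi/2+np.pi)%(2*np.pi)-np.pi).round(3),'z',s['tcp_pos'][2].round(4),'Ft',(F[:2]@[-np.sin(ph),np.cos(ph)]).round(2),'Fr',(F[:2]@[np.cos(ph),np.sin(ph)]).round(2),'q7',s['q'][6].round(2),'w',s['width'])
E
python3 - <<'E'
from h import *
pol(); need(A[0]+.08*np.cos(-2.1),A[1]+.08*np.sin(-2.1),.14)
nest=np.array([.581,.039]);yw=-.122;ex=np.array([np.cos(yw),np.sin(yw)]);ey=np.array([-ex[1],ex[0]])
B=lambda u,v,z:np.array([(ray('w3',u,v,z)[:2]-nest)@ex,(ray('w3',u,v,z)[:2]-nest)@ey])*1000
print('jar',B(317,242,.13),'far',B(317,174,.086),'near',B(317,279,.086),'bolts far',B(206,143,.101),B(428,143,.101),'near',B(222,323,.101),B(411,323,.101))
E
```

```text
t 12.18 r mm 82.9 phi -2.14 toolx-90deg -2.102 z 0.2198 Ft -0.16 Fr -0.76 q7 -1.46 w -1.0183526643668003e-05
t 12.175 tcp [ 0.5151 -0.2138  0.2198] toolx ang -0.531 tooly ang -2.102 shift mm [ 3.5 -2.9 79.7] F [0.3 0.7 0.5] w -0.0
jar [  3.11062544 -11.06508569] far [ 2.95869376 35.49696733] near [  2.77018593 -57.0607966 ] bolts far [-81.67809916  59.52335777] [88.23943692 59.78458228] near [-80.88679023 -92.46377049] [ 85.9314014  -92.87144677]
```

Emit:
play_rows --pt "0 3.5 -2.9 30 0" --pt "0 0 0 35 0" --pt "0 0 0 15 0" --pt "0 0 0 0 0" --pt "0 8 -0.4 0 -0.1" --pt "0 8 -0.4 0 -0.1" --pt "0 8 -0.4 0 -0.1" --pt "0 8 -0.4 0 -0.1" --pt "0 8 -0.4 0 -0.1"

```text
clock: 13.3
tcp_pos: [0.5586, -0.2237, 0.1423]
tcp_rot: [-0.0, 1.0, -0.013, -0.0]
ft_force: [-6.9, 2.6, 3.1]
width: -0.0
```

```bash
python3 - <<'E'
from h import *
pol()
E
```

```text
t 13.3 r mm 79.7 phi -1.586 toolx-90deg -1.597 z 0.1423 Ft -6.99 Fr -2.52 q7 -0.95 w -3.6717119684960586e-05
```

Emit:
play_rows --pt "0 8 -0.4 0 -0.1" --pt "0 8 -0.4 0 -0.1" --pt "0 8 -0.4 0 -0.1" --pt "0 8 -0.4 0 -0.1" --pt "0 8 -0.4 0 -0.1" --pt "0 8 -0.4 0 -0.1" --pt "0 8 -0.4 0 -0.1" --pt "0 8 -0.4 0 -0.1" --pt "0 8 -0.4 0 -0.1" --pt "0 0 0 0 0"

```text
clock: 14.55
tcp_pos: [0.6225, -0.1961, 0.1423]
tcp_rot: [0.001, 0.907, 0.422, -0.0]
ft_force: [-3.2, -0.5, 0.8]
width: -0.0
```

```bash
python3 - <<'E'
from h import *
pol()
E
```

```text
t 14.55 r mm 81.5 phi -0.693 toolx-90deg -0.7 z 0.1423 Ft -2.4 Fr -2.14 q7 -0.21 w -2.2093823882247954e-05
```

Emit:
play_rows --pt "0 8 -0.4 0 -0.1" --pt "0 8 -0.4 0 -0.1" --pt "0 8 -0.4 0 -0.1" --pt "0 8 -0.4 0 -0.1" --pt "0 0 0 0 0" --pt "0 -10 0 0 0" --pt "0 0 0 -25 0" --pt "0 0 0 -30 0" --pt "0 0 0 0 0"

```text
clock: 15.68
tcp_pos: [0.6366, -0.1774, 0.199]
tcp_rot: [0.002, 0.806, 0.592, 0.002]
ft_force: [0.1, -1.1, -0.5]
width: -0.0001
```

Emit:
play_rows --pt "0 -14.3 -1.3 0 0.18" --pt "0 -14.3 -1.3 0 0.18" --pt "0 -14.3 -1.3 0 0.18" --pt "0 -14.3 -1.3 0 0.18" --pt "0 -14.3 -1.3 0 0.18" --pt "0 -14.3 -1.3 0 0.18" --pt "0 -14.3 -1.3 0 0.18" --pt "0 -14.3 -1.3 0 0.18" --pt "0 -14.3 -1.3 0 0.18" --pt "0 0 0 0 0"

```text
clock: 16.92
tcp_pos: [0.5307, -0.2275, 0.1953]
tcp_rot: [-0.0, 0.985, -0.174, -0.0]
ft_force: [-0.3, -0.8, -0.6]
width: -0.0
```

```bash
python3 - <<'E'
from h import *
pol()
snap('top','t4');im=cv2.imread('pics/t4.png')[185:320,225:455]
cv2.imwrite('pics/m4.png',cv2.resize(cv2.convertScaleAbs(im,alpha=1.5),None,fx=3,fy=3,interpolation=cv2.INTER_CUBIC))
E
```

```text
t 16.93 r mm 88.4 phi -1.906 toolx-90deg -1.921 z 0.1953 Ft 0.01 Fr 0.89 q7 -1.28 w -4.952927765378322e-05
```

View pics/m4.png

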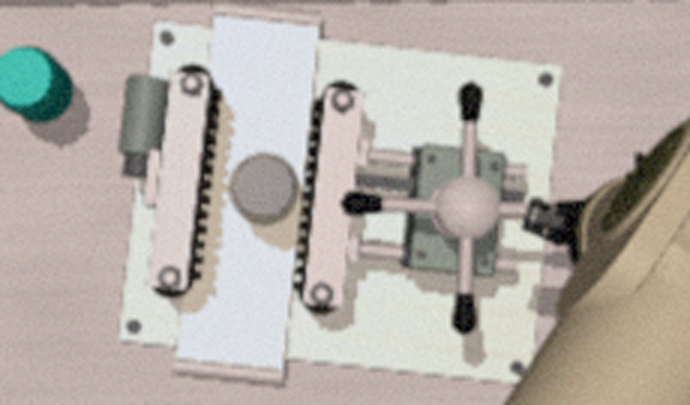

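The top view shows the near belt has advanced, the jar is upright and still clear of both belts, and the spokes are at (472,90), (360,203) and (464,325), so the wheel turned about 1.53 rad.

Emit:
play_rows --pt "0 -15 -10 0 0.18" --pt "0 0 0 0 0" --pt "0 0 0 30 0" --pt "0 0 0 24 0" --pt "0 0 0 0 0" --pt "0 8 -0.4 0 -0.1" --pt "0 8 -0.4 0 -0.1" --pt "0 8 -0.4 0 -0.1" --pt "0 8 -0.4 0 -0.1" --pt "0 8 -0.4 0 -0.1"

```text
clock: 18.23
tcp_pos: [0.5585, -0.2244, 0.1429]
tcp_rot: [-0.0, 1.0, -0.012, -0.001]
ft_force: [-6.3, 3.3, 3.1]
width: -0.0003
```

```bash
python3 - <<'E'
from h import *
pol()
f=lambda x,y,z:ray('t4',225+x/3,185+y/3,z)[:2]
a,b=f(472,90,.16),f(464,325,.16);print(np.arctan2(*(a-b)[::-1]))
E
```

```text
t 18.23 r mm 80.5 phi -1.586 toolx-90deg -1.595 z 0.1429 Ft -6.35 Fr -3.19 q7 -0.97 w -0.00026071638842102904
-0.055217956018146844
```

Emit:
play_rows --pt "0 8 -0.4 0 -0.1" --pt "0 8 -0.4 0 -0.1" --pt "0 8 -0.4 0 -0.1" --pt "0 8 -0.4 0 -0.1" --pt "0 8 -0.4 0 -0.1" --pt "0 8 -0.4 0 -0.1" --pt "0 8 -0.4 0 -0.1"

```text
clock: 19.1
tcp_pos: [0.61, -0.2084, 0.1429]
tcp_rot: [0.0, 0.944, 0.331, -0.001]
ft_force: [-8.3, -0.8, 3.1]
width: 0.0
```

```bash
python3 - <<'E'
from h import *
pol()
E
```

```text
t 19.1 r mm 81.7 phi -0.909 toolx-90deg -0.896 z 0.1429 Ft -7.02 Fr -4.42 q7 -0.37 w 3.9537005924036155e-05
```

Emit:
play_rows --pt "0 4 -0.1 0 -0.05" --pt "0 4 -0.1 0 -0.05"

```text
clock: 19.35
tcp_pos: [0.616, -0.2037, 0.1429]
tcp_rot: [0.0, 0.926, 0.377, -0.001]
ft_force: [-6.4, -2.5, 2.0]
width: 0.0
```

```bash
python3 - <<'E'
from h import *
pol()
E
```

```text
t 19.35 r mm 82.0 phi -0.816 toolx-90deg -0.798 z 0.1429 Ft -6.37 Fr -2.55 q7 -0.3 w 8.000156783346991e-06
```

Emit:
play_rows --pt "0 4 -0.2 0 -0.05" --pt "0 4 -0.2 0 -0.05"

```text
clock: 19.6
tcp_pos: [0.6214, -0.1983, 0.143]
tcp_rot: [0.001, 0.906, 0.423, -0.001]
ft_force: [-5.4, -3.6, 0.9]
width: 0.0003
```

```bash
python3 - <<'E'
from h import *
pol()
snap('top','t5');im=cv2.imread('pics/t5.png')[185:320,225:455]
cv2.imwrite('pics/m5.png',cv2.resize(cv2.convertScaleAbs(im,alpha=1.5),None,fx=3,fy=3,interpolation=cv2.INTER_CUBIC))
E
```

```text
t 19.6 r mm 82.1 phi -0.722 toolx-90deg -0.698 z 0.143 Ft -6.25 Fr -1.69 q7 -0.22 w 0.0002765166117231227
```

View pics/m5.png

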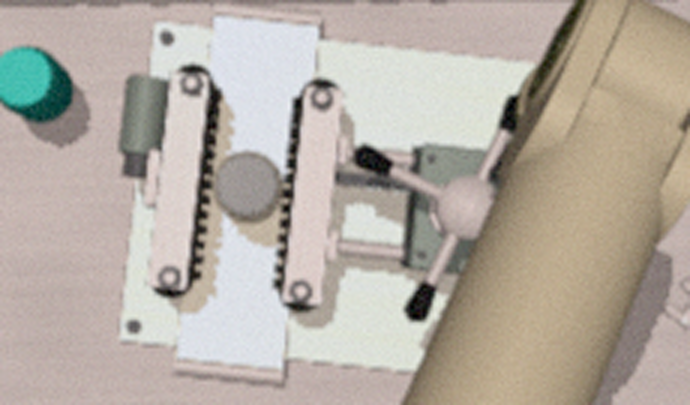

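The top view shows the belt bolts at (322,97)/(301,291) and (191,82)/(170,279). The jar is upright and being slid by the near belt towards the far one.

```bash
python3 - <<'E'
from h import *
f=lambda n,x,y,z:ray(n,225+x/3,185+y/3,z)[:2]
ey=np.array([.1217,.9926])
for n,P in(('t4',[(342,100),(320,293),(191,82),(170,279)]),('t5',[(322,97),(301,291),(191,82),(170,279)])):
    p=[f(n,*q,.101)@ey*1000 for q in P];print(p,(p[2]+p[3]-p[0]-p[1])/2)
a=f('t5',372,160,.16);v=a-A;print('spoke',np.arctan2(v[1],v[0])-np.pi/2, np.hypot(*v))
print('jar y',f('t5',247,187,.13)@ey*1000)
E
```

```text
[np.float64(35.440289376326355), np.float64(36.66397121977938), np.float64(168.0068842595979), np.float64(166.96191999774885)] 131.4322718306205
[np.float64(53.068724430158554), np.float64(53.203216016187795), np.float64(168.0068842595979), np.float64(166.96191999774885)] 114.34843190550018
spoke -0.47586374382682317 0.08779475625289138
jar y 108.82874257760427
```

Emit:
play_rows --pt "0 4 -0.3 0 -0.05" --pt "0 4 -0.3 0 -0.05" --pt "0 4 -0.3 0 -0.05" --pt "0 4 -0.3 0 -0.05"

```text
clock: 20.15
tcp_pos: [0.6307, -0.1856, 0.1431]
tcp_rot: [0.002, 0.86, 0.511, -0.001]
ft_force: [-1.3, -6.8, -1.6]
width: -0.0005
```

```bash
python3 - <<'E'
from h import *
pol()
E
```

```text
t 20.15 r mm 82.2 phi -0.53 toolx-90deg -0.499 z 0.1431 Ft -6.51 Fr 2.3 q7 -0.06 w -0.0005421345505199635
```

Emit:
play_rows --pt "0 2 -0.2 0 -0.025" --pt "0 2 -0.2 0 -0.025"

```text
clock: 20.4
tcp_pos: [0.6325, -0.1825, 0.1432]
tcp_rot: [0.003, 0.847, 0.531, -0.001]
ft_force: [0.8, -8.2, -3.8]
width: -0.0001
```

```bash
python3 - <<'E'
from h import *
pol()
E
```

```text
t 20.4 r mm 82.2 phi -0.487 toolx-90deg -0.45 z 0.1432 Ft -6.88 Fr 4.5 q7 -0.02 w -0.00014015821254499518
```

Emit:
play_rows --pt "0 2 -0.2 0 -0.025" --pt "0 2 -0.2 0 -0.025"

```text
clock: 20.65
tcp_pos: [0.634, -0.1794, 0.1433]
tcp_rot: [0.003, 0.834, 0.552, -0.001]
ft_force: [1.0, -9.8, -3.6]
width: 0.0003
```

```bash
python3 - <<'E'
from h import *
pol()
E
```

```text
t 20.65 r mm 82.2 phi -0.445 toolx-90deg -0.401 z 0.1433 Ft -8.46 Fr 5.12 q7 0.02 w 0.00025566898722148074
```

Emit:
play_rows --pt "0 1 -0.1 0 -0.0125"

```text
clock: 20.78
tcp_pos: [0.6343, -0.1785, 0.1433]
tcp_rot: [0.003, 0.83, 0.557, -0.001]
ft_force: [2.7, -10.3, -3.2]
width: 0.0001
```

```bash
python3 - <<'E'
from h import *
pol()
E
```

```text
t 20.77 r mm 82.1 phi -0.434 toolx-90deg -0.388 z 0.1433 Ft -8.26 Fr 6.75 q7 0.03 w 6.75787978039797e-05
```

The push has gone from about 6.4 N to 8.4 N, torque 0.50 to 0.75 N m, which means roughly 15 N on the jar. I'll stop here and back off.

Emit:
play_rows --pt "0 -3 0 0 0" --pt "0 -9 0 0 0" --pt "0 0 0 0 0" --pt "0 0 0 -30 0" --pt "0 0 0 -40 0" --pt "0 -50 0 0 0" --pt "0 -60 0 0 0" --pt "0 -60 0 0 0" --pt "0 -20 0 0 0" --pt "0 0 0 0 0"

```text
clock: 22.02
tcp_pos: [0.5565, -0.3618, 0.212]
tcp_rot: [0.0, 0.831, 0.556, -0.0]
ft_force: [0.9, 0.6, 0.6]
width: 0.0001
```

```bash
python3 - <<'E'
from h import *
pol()
snap('top','t6');im=cv2.imread('pics/t6.png')[185:320,125:430]
cv2.imwrite('pics/m6.png',cv2.resize(cv2.convertScaleAbs(im,alpha=1.5),None,fx=2.6,fy=2.6,interpolation=cv2.INTER_CUBIC))
snap('scene','s6');im=cv2.imread('pics/s6.png')[160:410,210:470]
cv2.imwrite('pics/n6.png',cv2.resize(cv2.convertScaleAbs(im,alpha=1.5),None,fx=2.3,fy=2.3,interpolation=cv2.INTER_CUBIC))
E
```

```text
t 22.02 r mm 217.8 phi -1.586 toolx-90deg -0.391 z 0.212 Ft 0.87 Fr -0.66 q7 0.33 w 9.174495186709087e-05
```

View pics/m6.png

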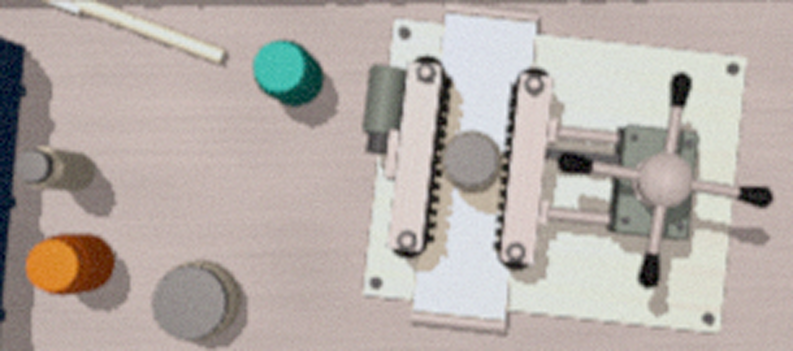

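View pics/n6.png

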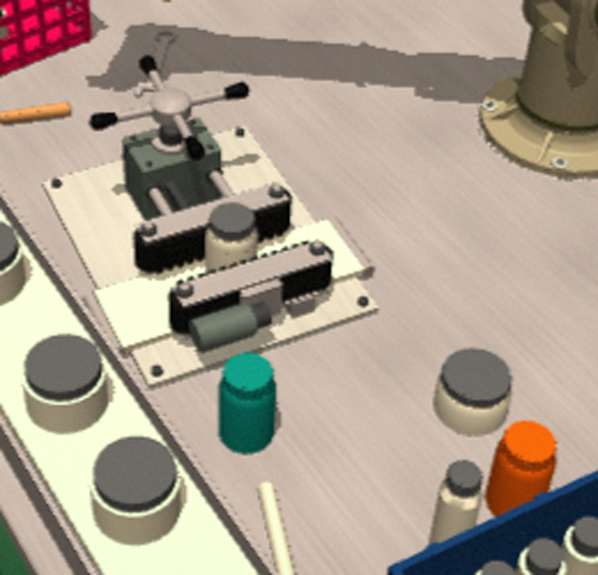

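The views show the jar upright between the belts, with its cap at crop (472,161), and the squat, slim, turquoise and orange objects unmoved. I'll check the gap numerically from the bolts at (534,84)/(515,252) and (427,72)/(407,241).

```bash
python3 - <<'E'
from h import *
f=lambda n,x,y,z:ray(n,125+x/2.6,185+y/2.6,z)[:2]
ey=np.array([.1217,.9926]);ex=np.array([.9926,-.1217])
for n,P in(('top0',[(580,90),(562,257),(427.5,72),(407,241)]),('t6',[(534,84),(515,252),(427.5,72),(407,241)])):
    p=[f(n,*q,.101)@ey*1000 for q in P];print((p[0]+p[1])/2,(p[2]+p[3])/2,(p[2]+p[3]-p[0]-p[1])/2)
j=f('t6',472,161,.13);n=np.array([.581,.039]);print('jar y',j@ey*1000,'base',(j-n)@ex,(j-n)@ey)
T=[f('t6',*q,.16) for q in[(681,90),(755,195),(649,271),(575,162)]]
print([np.arctan2(*(T[0]-T[2])[::-1]),np.arctan2(*(T[3]-T[1])[::-1])-np.pi/2])
E
```

```text
11.6438910027194 166.6596139950268 155.01572299230742
58.598275276334995 166.6596139950268 108.06133871869181
jar y 110.95348217022779 base 0.0003848664602612452 0.0015343821702277901
[np.float64(-0.19613613337782193), np.float64(-0.19512614870313594)]
```

The geometry fits a bite within about 2 mm. I'll confirm it with a second gentle touch on the same spoke, which costs at most about 1 mm of extra arc.

Emit:
play_rows --pt "0 50 0 0 0" --pt "0 60 0 0 0" --pt "0 60 0 0 0" --pt "0 20 0 0 0" --pt "0 0 0 0 0" --pt "0 0 0 40 0" --pt "0 0 0 29 0" --pt "0 0 0 0 0" --pt "0 8 0 0 0" --pt "0 0 0 0 0"

```text
clock: 23.38
tcp_pos: [0.6332, -0.1777, 0.1445]
tcp_rot: [0.001, 0.83, 0.557, 0.0]
ft_force: [-0.2, -0.6, 0.4]
width: -0.0001
```

```bash
python3 - <<'E'
from h import *
pol()
E
```

```text
t 23.38 r mm 80.7 phi -0.431 toolx-90deg -0.389 z 0.1445 Ft -0.63 Fr 0.03 q7 0.03 w -5.323453760240845e-05
```

Emit:
play_rows --pt "0 1 0 0 0" --pt "0 1 0 0 0"

```text
clock: 23.62
tcp_pos: [0.6332, -0.1774, 0.1443]
tcp_rot: [0.002, 0.831, 0.557, -0.0]
ft_force: [-3.5, -6.9, 5.6]
width: -0.0002
```

```bash
python3 - <<'E'
from h import *
pol()
E
```

```text
t 23.62 r mm 80.7 phi -0.427 toolx-90deg -0.39 z 0.1443 Ft -7.72 Fr -0.33 q7 0.03 w -0.0001740036713276709
```

Emit:
play_rows --pt "0 0.7 0 0 0"

```text
clock: 23.75
tcp_pos: [0.6332, -0.1774, 0.1443]
tcp_rot: [0.002, 0.831, 0.556, -0.0]
ft_force: [-4.4, -7.3, 5.0]
width: 0.0004
```

```bash
python3 - <<'E'
from h import *
pol()
E
```

```text
t 23.75 r mm 80.7 phi -0.427 toolx-90deg -0.391 z 0.1443 Ft -8.49 Fr -0.96 q7 0.03 w 0.0003702296666522101
```

Emit:
play_rows --pt "0 0.7 0 0 0"

```text
clock: 23.88
tcp_pos: [0.6333, -0.1774, 0.1444]
tcp_rot: [0.002, 0.831, 0.556, -0.001]
ft_force: [-4.5, -9.5, 5.2]
width: -0.0004
```

```bash
python3 - <<'E'
from h import *
pol()
E
```

```text
t 23.88 r mm 80.7 phi -0.426 toolx-90deg -0.391 z 0.1444 Ft -10.53 Fr -0.13 q7 0.03 w -0.00039300746328372563
```

The wheel resists 10.5 N without moving, against about 6.3 N when it turned freely. The nip is confirmed, so I retract and hand in.

Emit:
play_rows --pt "0 -4 0 0 0" --pt "0 -10 0 0 0" --pt "0 0 0 0 0" --pt "0 0 0 -30 0" --pt "0 0 0 -40 0" --pt "0 -50 0 0 0" --pt "0 -60 0 0 0" --pt "0 -60 0 0 0" --pt "0 -20 0 0 0" --pt "0 0 0 0 0"

```text
clock: 25.12
tcp_pos: [0.5556, -0.3641, 0.2127]
tcp_rot: [-0.0, 0.831, 0.556, -0.0]
ft_force: [0.4, 0.9, 0.1]
width: -0.0002
```

```bash
python3 - <<'E'
from h import *
pol()
a=cv2.imread('pics/t6.png');b=snap('top','t7')['image']
d=cv2.absdiff(a,b)[190:310,225:425].max(2);print('changed px',(cv2.blur(d,(3,3))>25).sum())
env.sign_off()
E
```

```text
t 25.12 r mm 220.1 phi -1.59 toolx-90deg -0.392 z 0.2127 Ft 0.37 Fr -0.88 q7 0.34 w -0.0002484103470319604
changed px 0
the job is handed in; nothing more can be done
```

The sample jar stands upright on the slide plate with the near belt wound in to grip it, and the job was handed in at 25 s. It is within a few millimetres of midway along the belts. I wound the wheel about 2.9 rad anticlockwise with two successive spokes, pushing only the spokes and never the belt.

**Force on the wheel:** the push rose from about 6.3 N (free) to about 8.4 N, which by the brake figures works out at roughly 15 N on the jar. Each force reading carries about 1 N of noise, so the true nip could be several newtons either way. After backing off I touched the same spoke again. It took 10.5 N with hardly any movement, so the wheel had definitely stiffened. Some of that 10.5 N may be the brake's static friction.

**Last pictures:** the jar was upright between the belts, and the squat jar and slim bottle were where they started. I kept clear of the spanner but did not look at it again. The belt area looked the same before and after the second touch, with the arm clear.

**One check short of proof:** measured from the belt bolts, the gap came out at about 60 to 64 mm against the 62 mm jar. That fits contact, but it is too coarse to show the squeeze, so the nip rests on the force readings.

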